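# Changeover from generator to grid

## Robot

A 6-joint arm with a two-finger parallel gripper is mounted at the origin on the work surface. World frame = base frame: x ahead of the robot, y to its left, z up, the work surface at z = 0. Lengths are in mm, angles in rad, forces in N, time in s.
With the tool pointing down it reaches from about 275 to 1000 mm from the base axis. Payload 8.4 kg.
Tool frame: the origin (TCP) lies on the mounting face of the last link; the fingertips stand 173 mm ahead of it and the grasp point (between the pads) lies 155 mm ahead of it; z points along the fingers, y is the direction in which the jaws open and shut (so a half turn about z gives the same grasp; the last joint's range is limited). The gripper opens to 85 mm and grips with 20 to 120 N. Pads are 22 mm wide; open, the fingers measure 114 mm over their backs; the gripper's body (76 mm by 85 mm) begins 54 mm behind the grasp point. The pads swing forward as they close: fully open they stand 13 mm farther back than shut.
Start: joints at [-0.002, 0.353, 1.633, -0, 1.155, -0.002], TCP at [625.004, -0, 404.681] pointing down, gripper open.
Joint ranges: [-2.63, 2.63], [-0.92, 2.1], [0.06, 2.66], [-1.3, 4.44], [0, 2.69], [-3.02, 3.02]. Speed limits (rad/s): [2.22, 2.22, 2.79, 3.14, 3.14, 3.14].

## Interface

Orientations are given as [roll, pitch, yaw] about the fixed x, y, z axes, in that order (R = Rz(yaw) Ry(pitch) Rx(roll)).
In Python, from rig import readout, imaging, ticket gives the robot as it stands.
- The arm moves only by the tool step_arm, never from a script. Its argument "deltas" is a list of rows, each an object with "translation": the shift along the tool's x, y, z in cm, a list of three; "rot": the turn, a rotation vector about the tool's x, y, z in rad, a list of three. In form: [{"translation": [x, y, z], "rot": [rx, ry, rz]}, ...]. A call has 1 to 8 rows; each row is the pose to reach, as a shift and turn from the pose commanded when the call began, along the tool's axes at that moment; what a row does not reach only later rows make up. A row lasts 1/8 s, in which the tool goes at most 62.5 mm and 10.7 degrees, less where a joint would pass 70% of its speed; a pose out of reach is approached as far as the arm can. A call with a gripper value outside its range is refused whole. "grip" is the closure in counts, from 0 (fully open) to 255 (shut), set as the call begins (left out, the last holds). The fingers move at their own pace and stop on an object; "squeeze" is the grip in N (left out, the last holds). Time passes only in rows, so rows that repeat a pose let the fingers close. It gives the time, the measured TCP pose, the force and the opening at its end, in the units of the state.
- readout.sense(): the state, without advancing time (a new reading comes with each control period).
- imaging.grab_frame(name): name is "scene" or "side" or "wrist"; returns a dict with "image" (400x640x3 uint8, red, green, blue), "camera_matrix" (3x3 intrinsics, pixels), "world_to_cam" (4x4, takes a point from world to camera coordinates). Camera axes: x right, y up, looking along -z (the intrinsics and any distortion apply to the point x, -y, -z); pixel columns grow to the right and rows downward; lengths in mm; the calibration is good to about 2 mm. A picture is of the moment at which its call begins. There is no depth.
- ticket.sign_off(): hands the job in, once; it reports no verdict.
The state is a dict: "clock": time; "qpos": joint angles; "qvel": joint speeds; "joint_efforts": joint torques, N m; "eef_pos": TCP position; "tcp_rot": TCP orientation; "contact_force": force on the tool from outside, world axes, zero at the start; "wrist_torque": the same for the moment, N m; "opening": opening from 0.0 (shut) to 1.0 (fully open).
Only numpy, scipy, OpenCV 4.12 (cv2) and the standard library are available. Lean on these libraries where they do the work, as an engineer would, in place of code of your own. Each camera call takes 0.05 s, during which the arm holds its last target.

## Task

The grid power is back, so take the flat off the generator: with your fingertips push the ball-ended lever of the generator box past its middle so that it snaps over to off, and only after that push the flat paddle lever of the grid box over so that it snaps to on. A lever is on when it leans towards the end of its box where the black cable comes out, and off when it leans the other way. Only push the levers, without gripping or forcing them; do not shove or lift the boxes, and leave the mug, the bowls, the sugar jar and the wooden spoon where they are.

Things in the scene. Friction and masses are not known exactly. Their poses are not given: they have to be found in the camera images.
- generator_box: Loose grey plastic switch box, white cover, about 1.5 to 2 kg, on rubber feet; 120 (its x) x 80 (its y) x 60 mm high; carries the ball-ended lever. Origin: centre of the underside; z up. A black cable leaves the end at its own +x (to 100 mm from the centre). The two boxes stand side by side, either one on the left.
- grid_box: The second box, the same in shape, size and axes, carrying the flat paddle lever.
- ball_lever (a joint): Generator box's lever. Hinge: box's y axis, centre of box top, 60 mm above underside. 0 = upright; stops at +0.5 rad (leans to box +x, cable end: on) and -0.5 (box -x: off). An over-centre mechanism drives it from upright to the nearer stop: push it just past 0 and it snaps over. About 0.12 N m to leave a stop (3 N at 40 mm up), none at 0. Starts on.
- paddle_lever (a joint): Grid box's lever: same hinge place, signs, stops and snap as the ball lever. Starts off (-0.5). A 9 mm rod with a flat black paddle on it, 36 mm wide along the box's y, 7 mm thick, from 28 to 70 mm from the hinge.
- ball_tip (a point): Topmost end of the ball lever, 70 mm from its hinge along the lever: a steel rod 9 mm thick with a black ball of 24 mm diameter centred 58 mm from the hinge.
- paddle_tip (a point): Topmost end of the paddle lever, 70 mm from its hinge along the lever.
- mug: Stainless steel mug, 76 mm across, 85 mm high, handle at its +y; origin at the centre of its underside. Stands beyond the boxes, on the right. Leave alone.
- bowls: Stack of three blue plastic bowls with a yellow scoop in the top one, 150 mm across, about 100 mm high; origin at the centre of the underside. Stands to the right of the boxes. Leave alone.
- sugar_jar: Glass sugar jar with a screw lid, 80 mm across, 120 mm high; origin at the centre of the underside. Stands to the left of the boxes. Leave alone.
- wooden_spoon: Wooden spoon, 260 mm long, lying flat beyond the boxes, on the left. Leave alone.
Things that resemble listed ones, but are neither listed nor needed, are in the scene too. What is shaped like the grid_box but orange is not meant. What is shaped like the generator_box but green is not meant.

How it is judged:
By the outcome, as a careful person would: the job done as asked, in the order asked, and still so for the second after the job is handed in, with the robot touching nothing.
It also fails if it takes over 42 s, if anything falls off the work surface, if the arm or the gripper's body presses on something with over 40 N, if the wrist force passes 120 N, or if a joint passes its speed limit or range.

## Working session

There is one attempt and no reset: what is moved stays moved. The work goes in short steps, Python scripts to look and compute and a tool call to move; the robot and the scene stay as the last step left them, time stands still between calls to the robot, and variables do not carry over. Pictures are saved under pics/ and viewed, and the job is handed in when it is done.

Besides the shell and the picture viewer there is one more tool, called in YAML: its name, and indented under it one key for each argument. step_arm: Moves the arm, as the interface text tells. Its arguments: {"type":"object","properties":{"deltas":{"type":"array","items":{"type":"object","properties":{"translation":{"type":"array","items":{"type":"number"}},"rot":{"type":"array","items":{"type":"number"}}}}},"grip":{"type":"number"},"squeeze":{"type":"number"}},"required":["deltas"]}

```bash
mkdir -p pics; python3 - <<'E'
from rig import readout, imaging
import cv2,pickle
d={}
for n in ["scene","side","wrist"]:
    f=imaging.grab_frame(n); d[n]=f
    cv2.imwrite(f"pics/{n}0.png",f["image"][:,:,::-1])
    print(n,f["camera_matrix"].tolist(),f["world_to_cam"].round(3).tolist(),f.keys())
pickle.dump(d,open("f0.pkl","wb"))
print(readout.sense())
E
```

```text
scene [[406.16459033523756, 0.0, 317.21724352657304], [0.0, 406.16459033523756, 195.2470203490755], [0.0, 0.0, 1.0]] [[-0.687, 0.726, 0.002, 412.853], [-0.621, -0.589, 0.517, 304.765], [0.376, 0.354, 0.856, -1494.711], [0.0, 0.0, 0.0, 1.0]] dict_keys(['image', 'camera_matrix', 'world_to_cam'])
side [[372.8140509041853, 0.0, 314.3031612556011], [0.0, 372.8140509041853, 202.14266320141596], [0.0, 0.0, 1.0]] [[0.977, -0.215, 0.007, -551.562], [0.105, 0.505, 0.857, -142.279], [-0.188, -0.836, 0.516, -911.577], [0.0, 0.0, 0.0, 1.0]] dict_keys(['image', 'camera_matrix', 'world_to_cam'])
wrist [[321.4866456787467, 0.0, 319.54420388035754], [0.0, 321.4866456787467, 199.44282959164374], [0.0, 0.0, 1.0]] [[1.0, 0.001, -0.001, -624.371], [-0.001, 0.949, -0.314, 40.556], [0.001, 0.314, 0.949, -380.135], [0.0, 0.0, 0.0, 1.0]] dict_keys(['image', 'camera_matrix', 'world_to_cam'])
{'clock': 0.15, 'qpos': array([-2.42531275e-03,  3.53501329e-01,  1.63395359e+00,  2.51157811e-06,
        1.15519392e+00, -2.38499580e-03]), 'qvel': array([-1.54099759e-03, -1.82528975e-03, -2.02302714e-03,  4.23327067e-04,
        6.58711135e-04,  6.36012555e-05]), 'joint_efforts': array([-7.39769093e-04, -6.05638933e+01, -3.42338884e+01, -2.29960733e-05,
        6.16452831e-03, -4.00942213e-05]), 'eef_pos': array([ 6.24826000e+02, -1.50080090e-02,  4.04130534e+02]), 'tcp_rot': array([-3.14053648e+00, -4.81569037e-06,  1.57075499e+00]), 'contact_force': array([-0.97567843, -0.79702271,  0.06726377]), 'wrist_torque': array([ 0.01453861, -0.04057668, -0.03296994]), 'opening': 1.0009466996099432}
```

View pics/scene0.png

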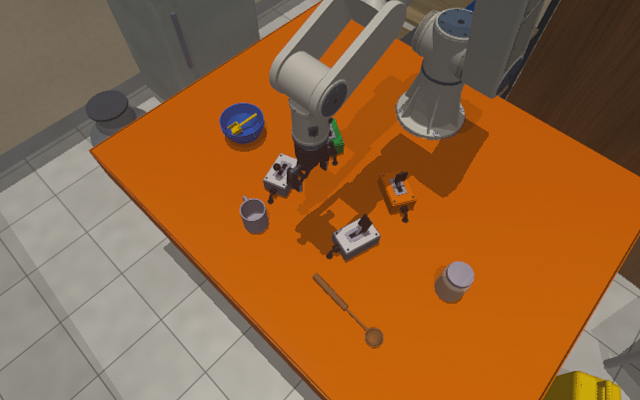

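View pics/side0.png

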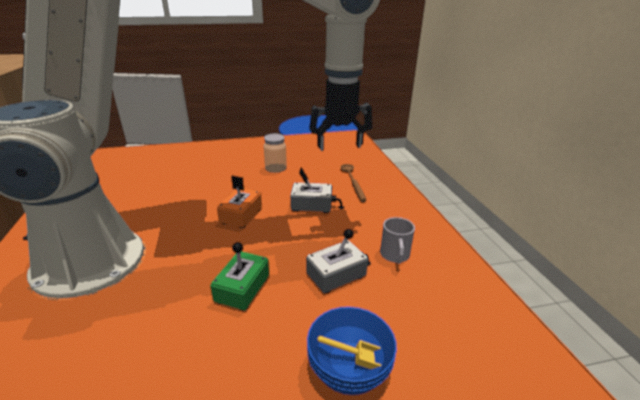

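View pics/wrist0.png

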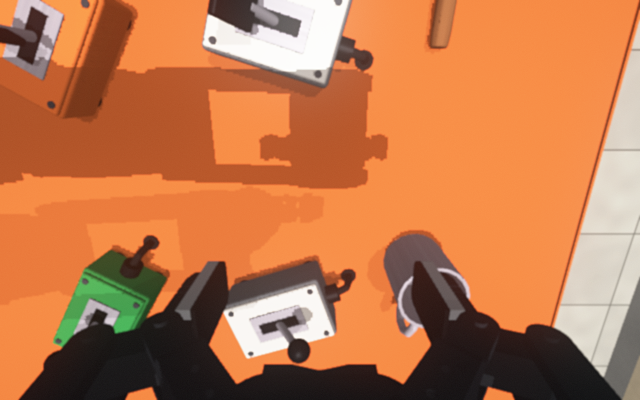

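The scene shows the generator box (ball lever) on the right at about wrist pixel (283,318), with its cable towards +x. The grid box (paddle) is on the left, at about scene (356,237), cable also roughly +x. Green and orange decoys are nearer the robot. Next I'll measure the covers and lever tips.

```bash
cat > h.py <<'E'
import numpy as np,cv2
def ray(f,uv):
    K=f["camera_matrix"];T=f["world_to_cam"];R=T[:3,:3];t=T[:3,3]
    x=(uv[0]-K[0,2])/K[0,0];y=(uv[1]-K[1,2])/K[1,1]
    d=R.T@np.array([x,-y,-1.]);return -R.T@t,d/np.linalg.norm(d)
def plane(f,uv,z):
    o,d=ray(f,uv);return o+d*(z-o[2])/d[2]
def tri(a,b):
    A=np.zeros((3,3));B=np.zeros(3);
    rs=[ray(f,u) for f,u in (a,b)]
    for o,d in rs:
        P=np.eye(3)-np.outer(d,d);A+=P;B+=P@o
    p=np.linalg.solve(A,B);return p,[np.linalg.norm((np.eye(3)-np.outer(d,d))@(p-o)) for o,d in rs]
def proj(f,p):
    K=f["camera_matrix"];c=f["world_to_cam"][:3]@np.append(p,1.);v=K@np.array([c[0],-c[1],-c[2]]);return v[:2]/v[2]
E
python3 - <<'E'
import pickle;from h import *
d=pickle.load(open("f0.pkl","rb"))
rois={"scene":{"gen":(255,145,310,200),"grid":(325,210,390,262)},"side":{"gen":(300,228,380,292),"grid":(285,165,345,215)},"wrist":{"gen":(215,250,360,365),"grid":(195,0,360,90)}}
for n,r in rois.items():
    im=d[n]["image"];hsv=cv2.cvtColor(im,cv2.COLOR_RGB2HSV)
    for k,(a,b,c,e) in r.items():
        m=((hsv[...,1]<60)&(hsv[...,2]>150)).astype(np.uint8)
        s=np.zeros_like(m);s[b:e,a:c]=m[b:e,a:c]
        cs,_=cv2.findContours(s,cv2.RETR_EXTERNAL,cv2.CHAIN_APPROX_NONE)
        cc=max(cs,key=cv2.contourArea).reshape(-1,2)
        w=np.array([plane(d[n],p,60)[:2] for p in cc],np.float32)
        rc=cv2.minAreaRect(w);print(n,k,rc,cv2.boxPoints(rc).round(0).tolist())
        cr=cv2.resize(im[b-10 if b>10 else 0:e+10,a-10:c+10],None,fx=5,fy=5,interpolation=cv2.INTER_CUBIC)[:,:,::-1]
        cv2.imwrite(f"pics/c_{n}_{k}.png",cr[:600,:800])
E
cd pics; python3 -c "
import cv2,numpy as np
L=[cv2.imread(f'c_{n}_{k}.png') for n,k in (('scene','gen'),('side','gen'),('scene','grid'),('side','grid'))]
L=[cv2.copyMakeBorder(i[:300,:400] if 0 else cv2.resize(i,(400,300)),0,0,0,0,0) for i in L]
cv2.imwrite('m1.png',np.vstack([np.hstack(L[:2]),np.hstack(L[2:])]))"
```

```text
scene gen ((604.3947143554688, -167.24176025390625), (54.94197082519531, 73.03596496582031), 17.99369239807129) [[567.0, -141.0], [590.0, -210.0], [642.0, -193.0], [619.0, -124.0]]
scene grid ((584.9429931640625, 140.15167236328125), (73.20874786376953, 113.08068084716797), 73.6575698852539) [[520.0, 121.0], [629.0, 89.0], [649.0, 159.0], [541.0, 191.0]]
side gen ((576.6189575195312, -180.38168334960938), (114.78514099121094, 74.14533233642578), 18.344552993774414) [[510.0, -163.0], [534.0, -234.0], [643.0, -198.0], [619.0, -127.0]]
side grid ((585.4356689453125, 133.67434692382812), (73.57953643798828, 115.45761108398438), 73.5723648071289) [[520.0, 115.0], [630.0, 82.0], [651.0, 153.0], [540.0, 185.0]]
wrist gen ((577.53564453125, -173.62893676757812), (114.34259033203125, 74.92958068847656), 18.33124351501465) [[511.0, -156.0], [535.0, -227.0], [644.0, -191.0], [620.0, -120.0]]
wrist grid ((585.4546508789062, 137.796142578125), (70.27371978759766, 117.01530456542969), 74.86245727539062) [[520.0, 119.0], [633.0, 89.0], [651.0, 156.0], [538.0, 187.0]]
```

View pics/m1.png

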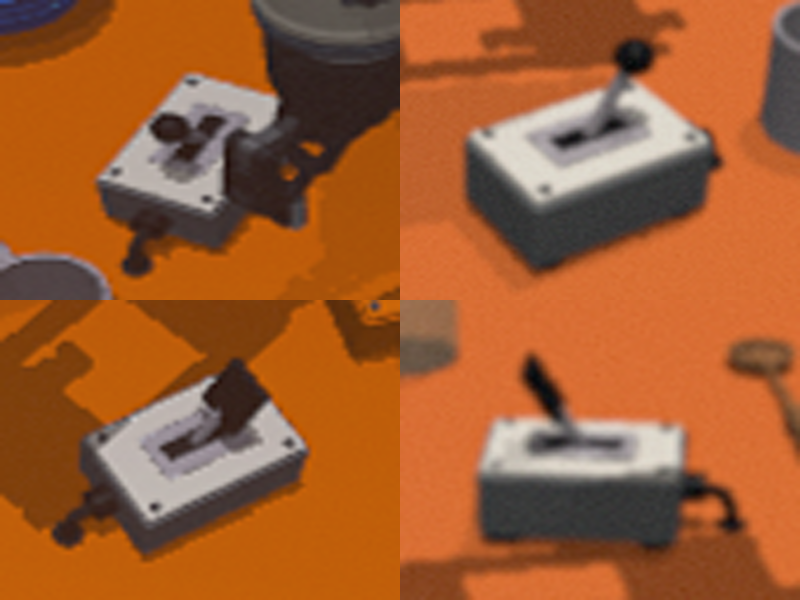

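The three views agree to within a few mm. Generator box: about (577,-175), yaw +18.3°. Grid box: about (585,137), yaw -16.4°. Both cables point to +x. I'll check the lever tips against the geometry, find the mug, and close the gripper on the way.

```bash
python3 - <<'E'
import pickle;from h import *
d=pickle.load(open("f0.pkl","rb"))
# side ball: crop 5x (rescaled to 400x300) -> dark blob centroid near predictions
def dark(n,roi):
    im=d[n]["image"];a,b,c,e=roi
    m=(im[b:e,a:c].max(2)<70).astype(np.uint8)
    k,l,s,ce=cv2.connectedComponentsWithStats(m)
    return [(s[i].tolist(),(ce[i]+[a,b]).round(1).tolist()) for i in range(1,k) if s[i][4]>8]
for n,r in (("scene",(262,150,300,190)),("side",(338,222,358,246)),("wrist",(280,330,315,362)),("side",(294,165,315,190)),("scene",(355,205,380,232))): print(n,r,dark(n,r))
def pred(c,yaw,ax,h):return np.array([c[0]+ax*np.cos(yaw),c[1]+ax*np.sin(yaw),60+h])
g=pred((577.3,-175),.32,58*np.sin(.5),58*np.cos(.5)); p=pred((585.4,137),-.286,-70*np.sin(.5),70*np.cos(.5))
print(g,p)
for n in d: print(n,proj(d[n],g),proj(d[n],p))
# mug rim z=85
for n,uv in (("side",(398,228)),("scene",(255,210))): print("mug",plane(d[n],uv,85))
E
```

```text
scene (262, 150, 300, 190) [([23, 0, 15, 40, 303], [293.8, 174.7]), ([11, 14, 10, 11, 59], [277.7, 168.5]), ([20, 14, 5, 5, 16], [283.8, 165.8]), ([2, 32, 19, 8, 75], [270.9, 186.5])]
side (338, 222, 358, 246) [([6, 7, 9, 10, 69], [347.9, 233.3])]
wrist (280, 330, 315, 362) [([9, 9, 20, 23, 365], [298.3, 350.0])]
side (294, 165, 315, 190) [([6, 4, 7, 14, 44], [303.2, 175.4]), ([10, 22, 5, 2, 10], [306.0, 187.5])]
scene (355, 205, 380, 232) [([3, 9, 14, 18, 138], [364.4, 222.9])]
[ 603.69508669 -166.25294792  110.89978859] [553.20341036 146.46778569 121.43077933]
scene [276.75641674 167.16748139] [367.21469719 217.65589429]
side [347.83155936 232.66152951] [299.75340391 169.63548472]
wrist [298.99020227 349.68303154] [214.70981208  -8.10459588]
mug [ 738.5194263  -138.32271372   85.        ]
mug [ 741.41886287 -116.67117568   85.        ]
```

step_arm:
  deltas:
    - {"translation":[0,0,0],"rot":[0,0,0]}
    - {"translation":[0,0,0],"rot":[0,0,0]}
    - {"translation":[0,0,0],"rot":[0,0,0]}
    - {"translation":[0,0,0],"rot":[0,0,0]}
  grip: 255
  squeeze: 30

```text
clock: 0.65
eef_pos: [625.0, -0.0, 404.7]
tcp_rot: [3.142, -0.0, 1.571]
contact_force: [-0.1, 0.2, -1.1]
opening: 0.143
```

step_arm:
  deltas:
    - {"translation":[-5,1,2.7],"rot":[0,0,-0.11]}
    - {"translation":[-10,2,5.4],"rot":[0,0,-0.22]}
    - {"translation":[-15,2.8,8],"rot":[0,0,-0.32]}
    - {"translation":[-15,2.8,8],"rot":[0,0,-0.32]}
    - {"translation":[-15,2.8,8],"rot":[0,0,-0.32]}

```text
clock: 1.27
eef_pos: [653.0, -150.0, 324.7]
tcp_rot: [-3.142, -0.0, 1.889]
contact_force: [0.1, -0.1, -0.3]
opening: -0.002
```

```bash
python3 - <<'E'
from rig import readout, imaging
import cv2,numpy as np
a=imaging.grab_frame("side")["image"][120:320,230:450,::-1];b=imaging.grab_frame("wrist")["image"][:,:,::-1]
cv2.imwrite("pics/a1.png",np.hstack([cv2.resize(a,(440,400)),b[:,160:520]]))
s=readout.sense();print(s["eef_pos"],s["tcp_rot"],s["opening"])
E
```

```text
[ 653.20142946 -149.06456615  325.49107205] [3.14058430e+00 2.77504576e-04 1.89108221e+00] -0.0022875621577660033
```

View pics/a1.png

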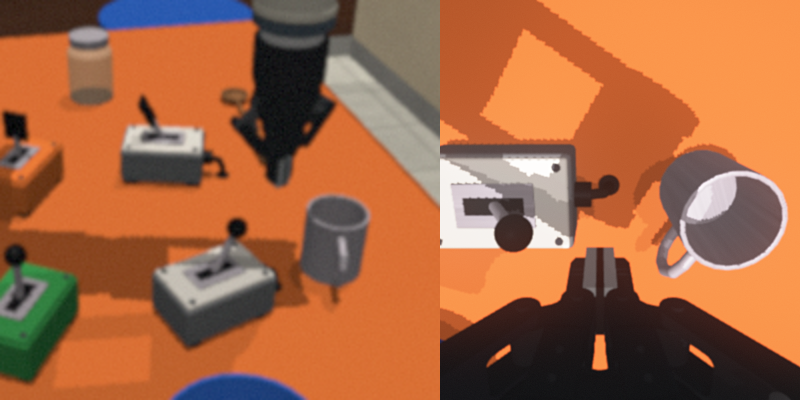

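The shut fingertips stand clear of the lever: in the left panel the tip is at about (277,182) and the ball at (236,228). In the wrist panel the ball is at (513,233), and the tip is on the cable side of it. Now I'll go down and push along box -x in slow rows.

step_arm:
  deltas:
    - {"translation":[0,0,2.5]}
    - {"translation":[0,0,4.9]}
    - {"translation":[0,-1.0,4.9]}
    - {"translation":[0,-2.0,4.9]}
    - {"translation":[0,-2.6,4.9]}
    - {"translation":[0,-3.2,4.9]}
    - {"translation":[0,-3.8,4.9]}
    - {"translation":[0,-3.8,4.9]}

```text
schema error: expected keys translation, rot
```

```bash
cat > look.py <<'E'
import sys
from rig import readout, imaging
import cv2,numpy as np
a=imaging.grab_frame("side")["image"][120:320,230:450,::-1];b=imaging.grab_frame("wrist")["image"][:,:,::-1]
cv2.imwrite(f"pics/{sys.argv[1]}.png",np.hstack([cv2.resize(a,(440,400)),b[:,140:500]]))
s=readout.sense();print(s["eef_pos"],s["tcp_rot"],s["contact_force"],s["clock"])
E
python3 look.py a2
```

```text
[ 653.21602169 -148.90085305  325.58437692] [3.14048386e+00 5.34766020e-04 1.89181161e+00] [ 0.08482599 -0.49191164  0.28818703] 1.475
```

View pics/a2.png

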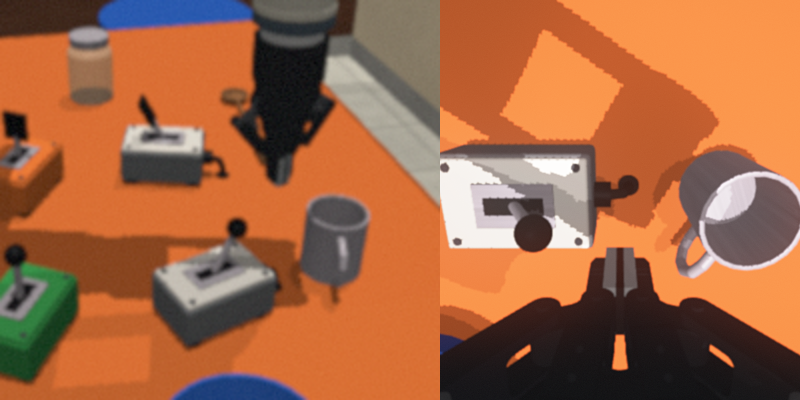

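The call was refused because every row needs "rot", and nothing moved. I'll resend it.

step_arm:
  deltas:
    - {"translation":[0,0,2.5],"rot":[0,0,0]}
    - {"translation":[0,0,4.9],"rot":[0,0,0]}
    - {"translation":[0,-1.0,4.9],"rot":[0,0,0]}
    - {"translation":[0,-2.0,4.9],"rot":[0,0,0]}
    - {"translation":[0,-2.6,4.9],"rot":[0,0,0]}
    - {"translation":[0,-3.2,4.9],"rot":[0,0,0]}
    - {"translation":[0,-3.8,4.9],"rot":[0,0,0]}
    - {"translation":[0,-3.8,4.9],"rot":[0,0,0]}

```text
clock: 2.48
eef_pos: [619.3, -162.1, 279.1]
tcp_rot: [3.133, 0.004, 1.89]
contact_force: [8.0, 3.5, 9.9]
opening: 0.001
```

```bash
python3 look.py a3
```

```text
[ 619.39845307 -162.08891794  278.97188353] [3.1331083  0.00403189 1.89037269] [ 6.27013515  2.20563779 10.5307178 ] 2.575
```

View pics/a3.png

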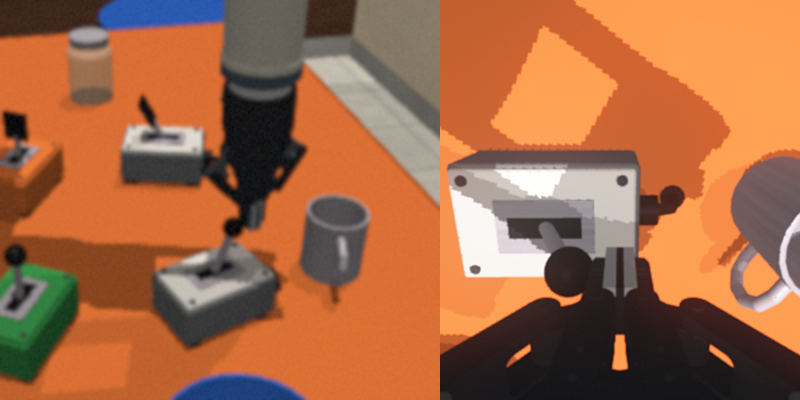

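The force is mostly upwards (10 N up, 6.5 N along the push), so contact is not on a vertical fingertip face. I'll work out what is touching from the known geometry before pushing further.

```bash
python3 - <<'E'
from rig import readout, imaging
from h import *
from scipy.spatial.transform import Rotation as Ro
s=readout.sense();R=Ro.from_euler("xyz",s["tcp_rot"]).as_matrix();p=s["eef_pos"]
w=imaging.grab_frame("wrist");si=imaging.grab_frame("side")
for L in (150,160,173):
  for y in (-7.5,7.5):
    q=p+R@np.array([0,y,L]);print(L,y,q.round(1),proj(w,q).round(1),proj(si,q).round(1))
ex=np.array([.949,.315,0]);c=np.array([577.3,-175,60])
for a in (.5,.4,.3): 
  b=c+58*(np.sin(a)*ex+np.cos(a)*np.array([0,0,1]));print(a,b.round(1),proj(w,b),proj(si,b),"in tool",(R.T@(b-p)).round(1))
im=w["image"][:,:,::-1][220:340,240:400];cv2.imwrite("pics/z1.png",np.hstack([cv2.resize(im,None,fx=3,fy=3,interpolation=2),cv2.resize(si["image"][180:260,310:380,::-1],(315,360),interpolation=2)]))
E
```

```text
150 -7.5 [ 613.7 -164.6  128.9] [301.7 291.8] [352.4 225. ]
150 7.5 [ 627.9 -159.9  129. ] [336.5 291.8] [357.9 223.1]
160 -7.5 [ 613.8 -164.6  118.9] [302.9 279. ] [352.2 228.8]
160 7.5 [ 628.  -159.9  119. ] [335.4 279. ] [357.6 226.8]
173 -7.5 [ 613.9 -164.6  105.9] [304.1 264.7] [351.9 233.5]
173 7.5 [ 628.1 -159.9  106. ] [334.2 264.7] [357.3 231.5]
0.5 [ 603.7 -166.2  110.9] [282.55124133 266.95137396] [347.82716002 232.65877577] in tool [  1.7 -17.6 167.9]
0.4 [ 598.7 -167.9  113.4] [271.00528633 269.75518751] [345.95610305 232.42604137] in tool [  1.7 -22.8 165.4]
0.3 [ 593.6 -169.6  115.4] [258.79512696 272.04387868] [343.97259235 232.41877397] in tool [  1.6 -28.3 163.3]
```

View pics/z1.png

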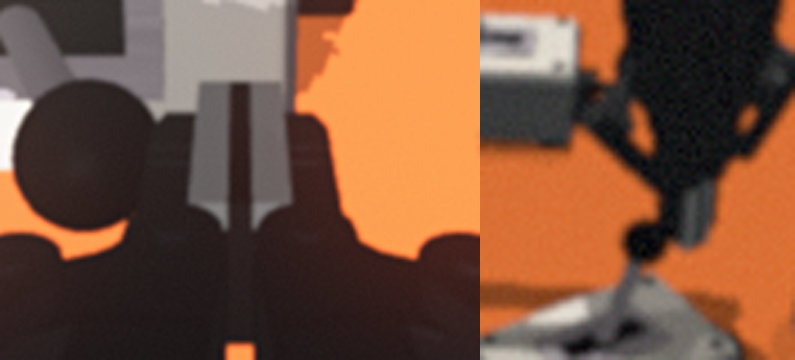

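The lever has moved only to about 0.39 rad. The outer backs of the fingers slope outwards going up, so they press down on the ball. I'll back off and turn the tool 90° to push with the flat 22 mm sides, which are vertical.

step_arm:
  deltas:
    - {"translation":[0,2,0],"rot":[0,0,0]}
    - {"translation":[0,4,0],"rot":[0,0,0]}
    - {"translation":[0,4,-3],"rot":[0,0,0.18]}
    - {"translation":[0,4,-4],"rot":[0,0,0.36]}
    - {"translation":[0,4,-4],"rot":[0,0,0.54]}
    - {"translation":[0,4,-4],"rot":[0,0,0.72]}
    - {"translation":[0,4,-4],"rot":[0,0,0.9]}
    - {"translation":[0,4,-4],"rot":[0,0,1.08]}

```text
clock: 3.68
eef_pos: [654.7, -149.6, 316.2]
tcp_rot: [3.141, -0.0, 0.805]
contact_force: [-0.2, -0.9, 0.1]
opening: 0.0
```

step_arm:
  deltas:
    - {"translation":[0,0,0],"rot":[0,0,0.18]}
    - {"translation":[0,0,0],"rot":[0,0,0.36]}
    - {"translation":[0,0,0],"rot":[0,0,0.49]}
    - {"translation":[0,0,0],"rot":[0,0,0.49]}
    - {"translation":[0,0,0],"rot":[0,0,0.49]}

```text
clock: 4.3
eef_pos: [654.8, -149.5, 316.0]
tcp_rot: [3.141, -0.0, 0.324]
contact_force: [-0.1, -0.1, 0.2]
opening: 0.001
```

```bash
python3 look.py a4;python3 - <<'E'
from rig import imaging,readout
from h import *
f=imaging.grab_frame("side");im=f["image"];hsv=cv2.cvtColor(im,cv2.COLOR_RGB2HSV)
a,b,c,e=300,228,380,292
m=((hsv[...,1]<60)&(hsv[...,2]>150)).astype(np.uint8);s=np.zeros_like(m);s[b:e,a:c]=m[b:e,a:c]
cs,_=cv2.findContours(s,cv2.RETR_EXTERNAL,cv2.CHAIN_APPROX_NONE);cc=max(cs,key=cv2.contourArea).reshape(-1,2)
print(cv2.minAreaRect(np.array([plane(f,p,60)[:2] for p in cc],np.float32)),readout.sense()["qpos"])
E
```

```text
[ 654.87174598 -149.40505995  315.83737037] [ 3.14149768e+00 -2.05968221e-04  3.22639719e-01] [-0.03678261  1.08309317 -0.51071365] 4.4
((575.8741455078125, -180.4880828857422), (111.87640380859375, 72.68179321289062), 18.003971099853516) [-2.26531604e-01  5.11148057e-01  1.59998275e+00  6.59137327e-07
  1.03037232e+00  1.02209512e+00]
```

View pics/a4.png

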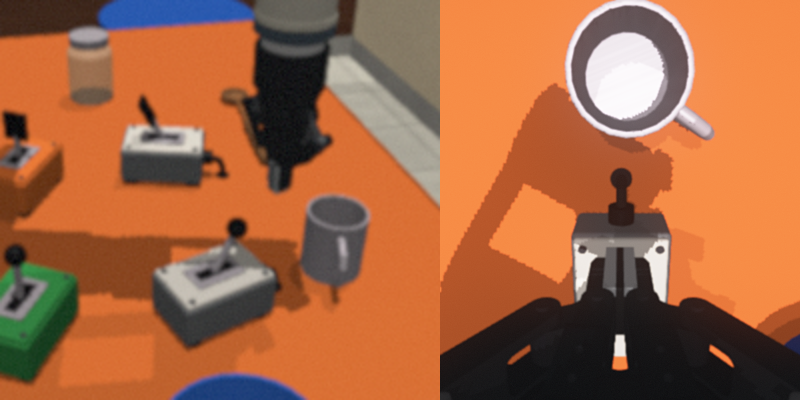

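The box hasn't moved, and tool x now lies along box +x, centred on it laterally.

step_arm:
  deltas:
    - {"translation":[0,0,2.3],"rot":[0,0,0]}
    - {"translation":[0,0,4.5],"rot":[0,0,0]}
    - {"translation":[-1.2,0,4.5],"rot":[0,0,0]}
    - {"translation":[-2.4,0,4.5],"rot":[0,0,0]}
    - {"translation":[-3.0,0,4.5],"rot":[0,0,0]}
    - {"translation":[-3.6,0,4.5],"rot":[0,0,0]}
    - {"translation":[-4.2,0,4.5],"rot":[0,0,0]}
    - {"translation":[-4.2,0,4.5],"rot":[0,0,0]}

```text
clock: 5.45
eef_pos: [615.4, -162.8, 271.7]
tcp_rot: [3.14, -0.002, 0.321]
contact_force: [3.0, 0.5, 2.6]
opening: -0.003
```

```bash
python3 look.py a5
```

```text
[ 615.47968468 -162.72247129  271.24654378] [ 3.14076320e+00 -1.33903096e-03  3.20757943e-01] [3.0900015  0.61616988 3.53983314] 5.55
```

View pics/a5.png

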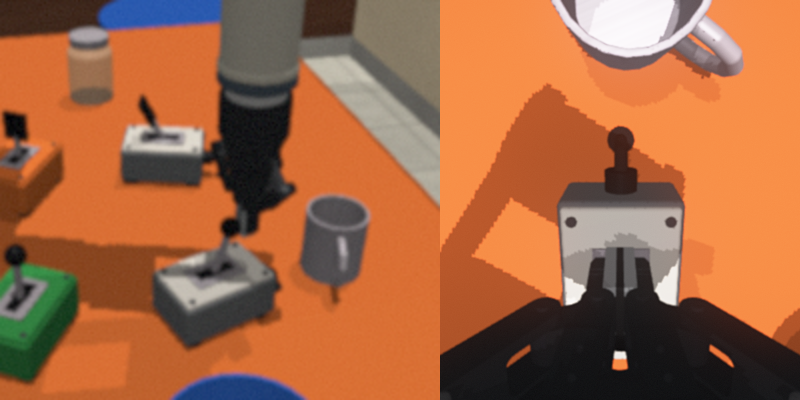

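Contact is gentle now, at about 3 N, and in the left panel the ball at (230,227) is moving. I'll keep pushing to just past the middle.

step_arm:
  deltas:
    - {"translation":[-0.6,0,0],"rot":[0,0,0]}
    - {"translation":[-1.2,0,0],"rot":[0,0,0]}
    - {"translation":[-1.8,0,0],"rot":[0,0,0]}
    - {"translation":[-2.4,0,0],"rot":[0,0,0]}
    - {"translation":[-2.9,0,0],"rot":[0,0,0]}
    - {"translation":[-3.3,0,0],"rot":[0,0,0]}
    - {"translation":[-3.3,0,0],"rot":[0,0,0]}

```text
clock: 6.42
eef_pos: [583.4, -173.1, 270.7]
tcp_rot: [-3.141, 0.0, 0.321]
contact_force: [-0.1, 0.8, -0.2]
opening: 0.001
```

```bash
python3 look.py a6
```

```text
[ 583.81803673 -173.0324817   270.74400357] [ 3.14151435e+00 -1.43788817e-04  3.20762004e-01] [-0.90801491  0.02729283  0.70847842] 6.525
```

View pics/a6.png

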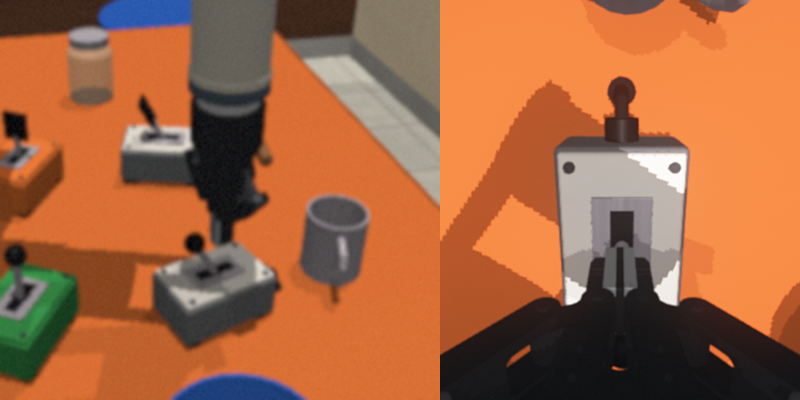

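The ball lever has snapped over to off: in the left panel the ball at (195,243) leans away from the cable, and the force is about 0. I'll retreat. Before going to the grid box, I'll check the orange decoy's position for clearance.

step_arm:
  deltas:
    - {"translation":[1.5,0,0],"rot":[0,0,0]}
    - {"translation":[2.5,0,-3],"rot":[0,0,0]}
    - {"translation":[2.5,0,-8],"rot":[0,0,0]}
    - {"translation":[2.5,0,-10],"rot":[0,0,0]}
    - {"translation":[2.5,0,-10],"rot":[0,0,0]}

```text
clock: 7.15
eef_pos: [608.8, -164.9, 372.5]
tcp_rot: [3.139, -0.003, 0.321]
contact_force: [0.5, 0.9, 0.2]
opening: -0.0
```

```bash
python3 - <<'E'
import pickle;from h import *
from scipy.spatial.transform import Rotation as Ro
from rig import readout,imaging
d=pickle.load(open("f0.pkl","rb"))
print("orange lever top", tri((d["scene"],(404,173)),(d["side"],(238,178))))
print("orange centre", plane(d["scene"],(398,189),60),plane(d["side"],(241,203),60))
s=readout.sense();R=Ro.from_euler("xyz",s["tcp_rot"]).as_matrix();p=s["eef_pos"];print(p,s["tcp_rot"],s["clock"],s["qpos"])
y=-.287;ex=np.array([np.cos(y),np.sin(y),0]);t=np.array([585.4,137,0])-75*ex;t[2]=371
print(t,R.T@(t-p)/10)
cv2.imwrite("pics/o.png",cv2.resize(np.hstack([d["scene"]["image"][150:250,320:430],d["side"]["image"][150:250,200:310]])[:,:,::-1],None,fx=3,fy=3))
E
```

```text
orange lever top (array([371.79147285, 129.8893976 , 124.92190776]), [np.float64(6.205472380305939), np.float64(6.205472380305987)])
orange centre [381.3505041  135.18891818  60.        ] [377.78839719  96.75561044  60.        ]
[ 608.78535384 -164.88121926  372.51755169] [ 3.13947626 -0.00340309  0.32118173] 7.15 [-2.66903572e-01  3.91371487e-01  1.65258962e+00  1.43055412e-04
  1.09362606e+00  9.82649176e-01]
[513.46769359 158.23071583 371.        ] [  1.15539535 -33.66821575   0.08443307]
```

View pics/o.png

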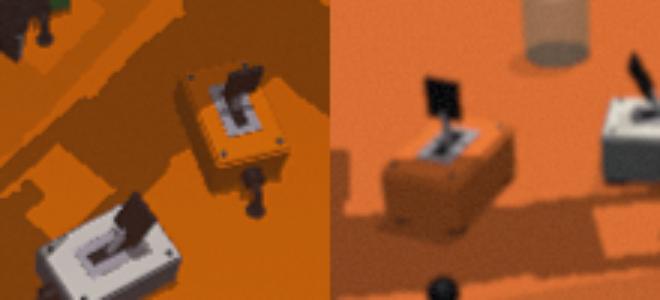

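The orange lever stands about 140 mm from the planned start point, so it is clear. I'll move across with the tips at z≈198, turning to the grid box's yaw.

step_arm:
  deltas:
    - {"translation":[0.2,-5,0],"rot":[0,0,0.1]}
    - {"translation":[0.4,-10,0],"rot":[0,0,0.2]}
    - {"translation":[0.6,-15,0],"rot":[0,0,0.3]}
    - {"translation":[0.8,-20,0],"rot":[0,0,0.4]}
    - {"translation":[1.0,-25,0],"rot":[0,0,0.5]}
    - {"translation":[1.15,-30,0],"rot":[0,0,0.608]}
    - {"translation":[1.15,-33.7,0],"rot":[0,0,0.608]}
    - {"translation":[1.15,-33.7,0],"rot":[0,0,0.608]}

```text
clock: 8.15
eef_pos: [511.3, 160.4, 369.3]
tcp_rot: [3.141, 0.002, -0.284]
contact_force: [0.8, -0.3, 0.1]
opening: 0.001
```

```bash
python3 look.py b1; python3 - <<'E'
from rig import imaging
from h import *
f=imaging.grab_frame("side");im=f["image"];hsv=cv2.cvtColor(im,cv2.COLOR_RGB2HSV)
for a,b,c,e in ((300,228,380,292),(285,165,345,215)):
    m=((hsv[...,1]<60)&(hsv[...,2]>150)).astype(np.uint8);s=np.zeros_like(m);s[b:e,a:c]=m[b:e,a:c]
    cs,_=cv2.findContours(s,cv2.RETR_EXTERNAL,cv2.CHAIN_APPROX_NONE);cc=max(cs,key=cv2.contourArea).reshape(-1,2)
    print(cv2.minAreaRect(np.array([plane(f,p,60)[:2] for p in cc],np.float32)))
E
```

```text
[512.04863796 158.48306379 369.64172887] [ 3.14051832e+00  1.07665997e-03 -2.85832040e-01] [-0.11229345 -0.04593024  0.11044979] 8.25
((576.5142211914062, -179.69607543945312), (114.8662338256836, 74.8798828125), 17.9871826171875)
((591.4863891601562, 131.83285522460938), (73.05747985839844, 103.5867691040039), 73.52462768554688)
```

View pics/b1.png

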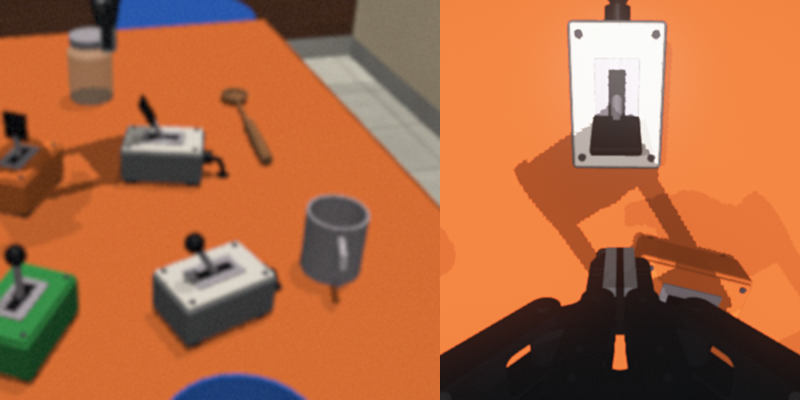

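Ball lever still off and its box unmoved. The tool is lined up with the paddle: pads at x≈620, paddle at (616,135) in the wrist panel. Next: down, then push along box +x.

step_arm:
  deltas:
    - {"translation":[0,0,4],"rot":[0,0,0]}
    - {"translation":[0,0,8],"rot":[0,0,0]}
    - {"translation":[0.3,0,9.2],"rot":[0,0,0]}
    - {"translation":[1.3,0,9.2],"rot":[0,0,0]}
    - {"translation":[2.3,0,9.2],"rot":[0,0,0]}
    - {"translation":[2.9,0,9.2],"rot":[0,0,0]}
    - {"translation":[3.5,0,9.2],"rot":[0,0,0]}
    - {"translation":[3.8,0,9.2],"rot":[0,0,0]}

```text
clock: 9.3
eef_pos: [548.9, 147.5, 279.0]
tcp_rot: [-3.141, -0.0, -0.287]
contact_force: [-1.5, 1.0, 2.1]
opening: -0.002
```

```bash
python3 look.py b2
```

```text
[548.75546891 147.50765861 278.81986909] [-3.14145265e+00 -3.18717398e-04 -2.87210369e-01] [-1.84145299  0.06101986  0.26661248] 9.4
```

View pics/b2.png

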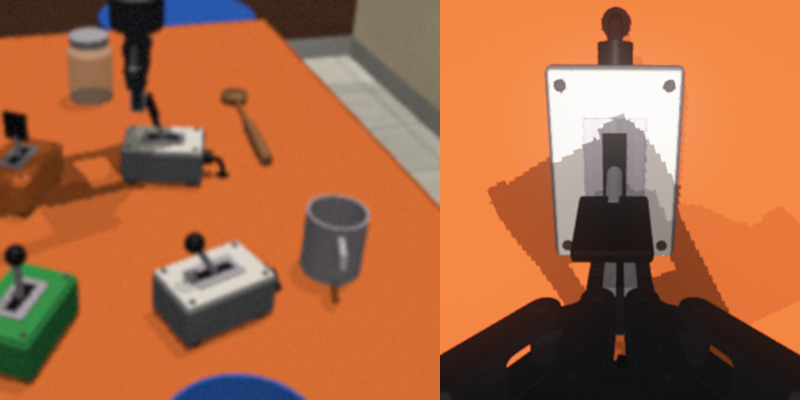

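The paddle (wrist panel, about (613,228)) is in gentle contact and already moving, at 2 N. I'll continue past the middle and then back off.

step_arm:
  deltas:
    - {"translation":[0.6,0,0],"rot":[0,0,0]}
    - {"translation":[1.2,0,0],"rot":[0,0,0]}
    - {"translation":[1.8,0,0],"rot":[0,0,0]}
    - {"translation":[2.4,0,0],"rot":[0,0,0]}
    - {"translation":[3.0,0,0],"rot":[0,0,0]}
    - {"translation":[3.5,0,0],"rot":[0,0,0]}
    - {"translation":[3.5,0,0],"rot":[0,0,0]}

```text
clock: 10.28
eef_pos: [582.5, 137.5, 278.6]
tcp_rot: [-3.141, -0.0, -0.287]
contact_force: [0.9, 0.3, 1.0]
opening: 0.003
```

```bash
python3 look.py b3
```

```text
[582.01697679 137.57880075 278.58660023] [ 3.14146818e+00  2.51182215e-04 -2.87308156e-01] [ 0.694363   -0.21715898  0.70063319] 10.375
```

View pics/b3.png

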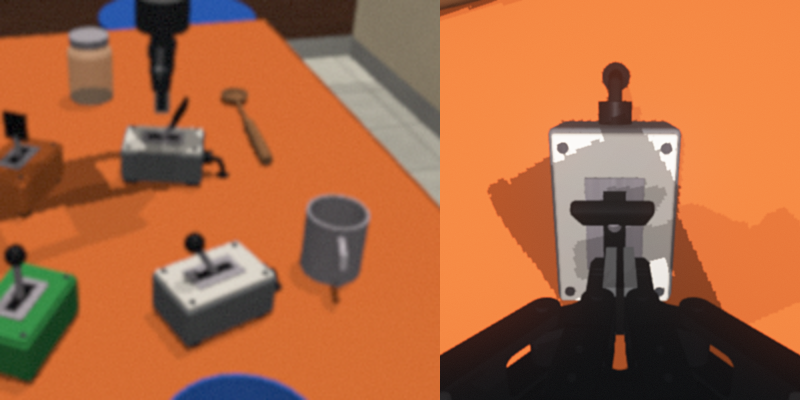

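The paddle has snapped over towards the cable: it leans right at (178,112) in the left panel, and there is no force. I'll back off, lift, and check.

step_arm:
  deltas:
    - {"translation":[-1.5,0,0],"rot":[0,0,0]}
    - {"translation":[-2.5,0,-2],"rot":[0,0,0]}
    - {"translation":[-2.5,0,-7],"rot":[0,0,0]}
    - {"translation":[-2.5,0,-12],"rot":[0,0,0]}
    - {"translation":[-5,0,-14],"rot":[0,0,0]}
    - {"translation":[-8,0,-14],"rot":[0,0,0]}
    - {"translation":[-8,0,-14],"rot":[0,0,0]}
    - {"translation":[-8,0,-14],"rot":[0,0,0]}

```text
clock: 11.38
eef_pos: [505.1, 160.4, 418.7]
tcp_rot: [-3.141, -0.0, -0.287]
contact_force: [0.6, -0.8, 0.3]
opening: 0.003
```

```bash
python3 look.py b4; python3 - <<'E'
import pickle
from rig import imaging
from h import *
d=pickle.load(open("f0.pkl","rb"))
f=imaging.grab_frame("side");im=f["image"];
for (a,b,c,e) in ((300,228,380,292),(285,165,345,215)):
  for fr in (d["side"],f):
    hsv=cv2.cvtColor(fr["image"],cv2.COLOR_RGB2HSV)
    m=((hsv[...,1]<60)&(hsv[...,2]>110)).astype(np.uint8);s=np.zeros_like(m);s[b:e,a:c]=m[b:e,a:c]
    cs,_=cv2.findContours(s,cv2.RETR_EXTERNAL,cv2.CHAIN_APPROX_NONE);cc=max(cs,key=cv2.contourArea).reshape(-1,2)
    print(cv2.minAreaRect(np.array([plane(fr,p,60)[:2] for p in cc],np.float32)))
# expected tips
for nm,c,y,a in (("ball off",(577.3,-175),.32,-.5),("ball on",(577.3,-175),.32,.5),("pad on",(585.4,137),-.287,.5),("pad off",(585.4,137),-.287,-.5)):
    L=58 if "ball" in nm else 70
    print(nm,proj(f,np.array([c[0]+L*np.sin(a)*np.cos(y),c[1]+L*np.sin(a)*np.sin(y),60+L*np.cos(a)])).round(1))
cv2.imwrite("pics/b5.png",np.vstack([cv2.resize(imaging.grab_frame("scene")["image"][60:360,180:520,::-1],(680,600))]))
E
```

```text
[505.64692118 160.24810101 418.51054457] [ 3.14147493e+00 -2.04936199e-05 -2.87279655e-01] [ 0.39080692  0.32855674 -0.29662817] 11.475
((576.466064453125, -182.6464385986328), (117.54633331298828, 79.56352233886719), 20.749160766601562)
((576.2669067382812, -181.89381408691406), (117.76274871826172, 78.73577117919922), 20.398014068603516)
((585.0101928710938, 132.23068237304688), (79.63082122802734, 115.4576187133789), 73.57239532470703)
((585.6968994140625, 133.20559692382812), (82.04594421386719, 116.00006866455078), 73.33395385742188)
ball off [326.7 240.3]
ball on [347.8 232.7]
pad on [323.  170.5]
pad off [299.8 169.6]
```

View pics/b4.png

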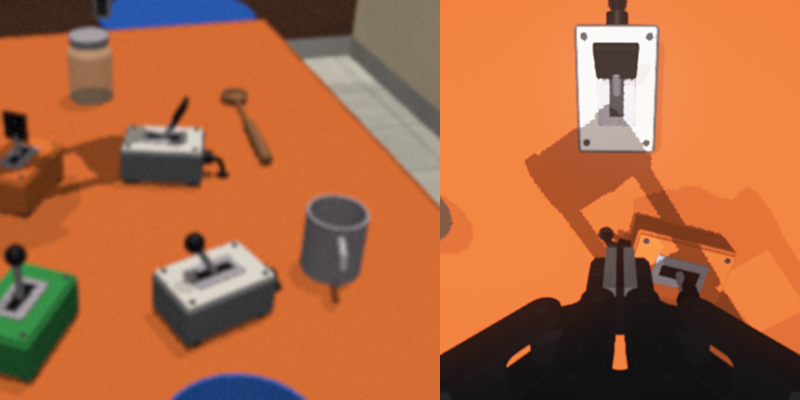

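View pics/b5.png

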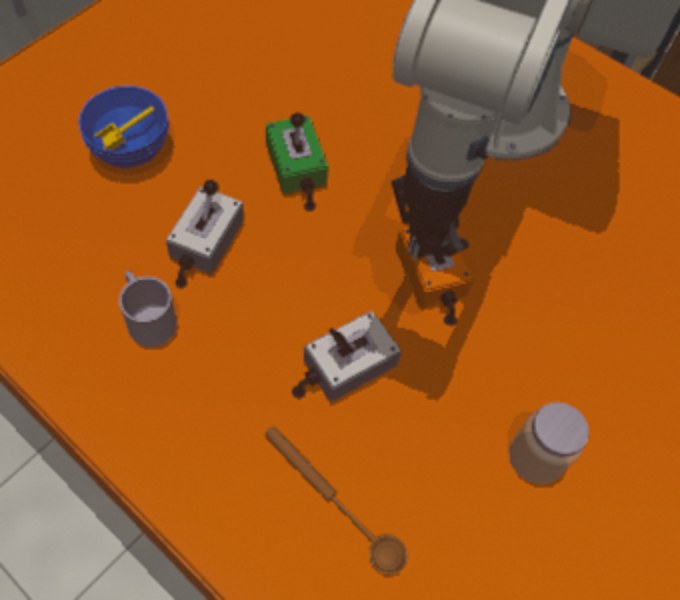

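Both levers are where they should be. The ball is at side pixel (327,241), against (326.7,240.3) expected for off, and the paddle top is at (323,170), as expected for on. The boxes moved no more than about 1 mm, the other items look untouched, and the arm is clear.

```bash
python3 -c "
from rig import ticket
print(ticket.sign_off())"
```

```text
the job is handed in; nothing more can be done
None
```

The generator's ball lever is now off, and after that the grid box's paddle lever was pushed to on. I handed the job in at about 11.5 s, with the gripper touching nothing.

- **What went wrong along the way:** My first push on the ball used the sloping backs of the fingers, which pressed down on it with about 10 N. I stopped and backed off, and the lever went back to on. I then turned the tool 90° and pushed with the flat finger sides at about 3–5 N, and the lever snapped over. The paddle took about 2 N where I measured it partway through the push. One earlier move call was refused for a missing field, and nothing moved.
- **Last checks:** In the side view both lever tips were within about 1 pixel of where they should be, the ball for off and the paddle for on. Both boxes were within about 1 mm of where they started, which is as fine as the camera can measure. The mug, bowls, sugar jar and spoon look undisturbed by eye; I did not measure them.
- **Disagreement:** The cameras differed by about 6 mm on the boxes' y position. I used a middle value, and the pushes landed centred.

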